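Put the plaster vertebrae back in their trays

ROBOT

A 7-joint arm with a two-finger parallel gripper is mounted at the origin on the work surface. World frame = base frame: x ahead of the robot, y to its left, z up, the work surface at z = 0. Lengths are in m, angles in rad, forces in N, time in s.
With the tool pointing down it reaches from about 0.425 to 0.925 m from the base axis. Payload 6.8 kg.
Tool frame: the origin (TCP) lies where the fingers leave the gripper's body, on its centre line; the fingertips stand 73 mm ahead of it and the grasp point (between the pads) lies 54 mm ahead of it; z points along the fingers, y is the line along which they close (so a half turn about z gives the same grasp; the last joint's range is limited). The gripper opens to 85 mm and grips with 20 to 120 N. Pads are 22 mm wide; open, the fingers measure 114 mm over their backs; the gripper's body (76 mm by 85 mm) begins 54 mm behind the grasp point. The pads swing forward as they close: fully open they stand 13 mm farther back than shut.
Start: joints at [1.037, 0.477, 0.022, 1.555, -0.011, 1.109, -0.083], TCP at [0.279, -0.615, 0.304] pointing down, gripper open.
Joint ranges: [-2.96, 2.96], [-0.34, 2.1], [-1.41, 1.46], [0.24, 2.44], [-1.37, 4.51], [0.17, 1.92], [-2.96, 2.96]. Speed limits (rad/s): [2.39, 2.39, 3.14, 3.14, 3.14, 3.14, 3.14].

INTERFACE

Orientations are given as a rotation vector (axis times angle).
In Python, from bench import r, grab_frame, camera_info gives the robot as it stands.
- The arm moves only by the shell command python3 -m pendant 'ROWS' [OPENING] [FORCE]. ROWS is rows parted by semicolons, their numbers by spaces, 1 to 5 of them, each of 6 numbers: dx, dy, dz in m, then a rotation vector rx, ry, rz in rad; each row is the pose to reach, as a shift and turn from the pose commanded when the command began, along the tool's axes at that moment; what a row does not reach only later rows make up. A row lasts 1/10 s, in which the tool goes at most 0.05 m and 0.15 rad, less where a joint would pass 70% of its speed; a pose out of reach is approached as far as the arm can. OPENING is the finger opening in m, set as the command begins (- or left out keeps the last). The fingers move at their own pace and stop on an object; FORCE is the grip in N (left out, the last holds). Time passes only in rows, so rows that do not move let the fingers close. It prints the time, the measured TCP pose, the force, the opening and the grip force at its end.
- r.get_obs(): the state, without advancing time (a new reading comes with each control period).
- grab_frame(name): name is "scene" or "top" or "wrist"; returns (picture, depth): 480x640x3 uint8, blue, green, red; 480x640 float32, m along the optical axis (not along the pixel's ray), 0 where there is no reading.
- camera_info(name): a dict with "camera_matrix" (3x3 intrinsics, pixels), "R" (3x3) and "t" (3): a world point X has camera coordinates R X + t. Camera axes: x right, y down, z forward; pixel columns grow to the right and rows downward; lengths in m; the calibration is good to about 2 mm. A picture is of the moment at which its call begins: read the wrist's pose just before it. camera_info takes no time and is no camera call; for the wrist camera it gives the pose at the moment of the call.
- r.hand_in(): hands the job in; it is judged then, once.
The state is a dict: "clock": time; "joints": joint angles; "qvel": joint speeds; "tau": joint torques, N m; "tcp_pos": TCP position; "orientation": TCP orientation; "contact_force": force on the tool from outside, world axes, zero at the start; "moment": the same for the moment, N m; "grip_width": finger opening in m; "gripper_force": force on a finger pad.
Only numpy, scipy, OpenCV 4.12 (cv2) and the standard library are available. Lean on these libraries where they do the work, as an engineer would, in place of code of your own. Each camera call takes 0.05 s, during which the arm holds its last target. There are 200 camera calls.

TASK

Put the three white plaster vertebrae back in their blue-lined trays, each in the tray of its size: the small neck vertebra in the smallest tray, the middle chest vertebra in the middle one, the large loin vertebra in the largest. Plaster chips, so set each one down rather than drop it, flat on the felt the way it lies now and in the middle of its tray, and let go. Leave the ivory resin vertebra, the femur head, the skull stand and the bead jar where they are.

Things in the scene. Friction and masses are not known exactly. Their poses are not given: they have to be found in the camera images.
- plaster_cervical: Small white plaster neck (cervical) vertebra: 58 mm across, 50 front to back, 22 high, 30 g. Lies upright on the base of its oval drum. Origin: underside, middle of the whole outline; +x to its front (drum), spinous process to -x, +z up. Drum 26 mm wide (y), 18 deep, 16 high, centred at x = +16. Grip across the drum (fingers close along y) at x = +18; side processes lie behind x = +3.
- plaster_thoracic: Middle-sized white plaster chest (thoracic) vertebra: 68 mm across, 69 front to back, 29 high, 50 g. Lies upright on the base of its oval drum. Origin: underside, middle of the whole outline; +x to its front (drum), spinous process to -x, +z up. Drum 30 mm wide (y), 26 deep, 20 high, centred at x = +21. Grip across the drum (fingers close along y) there; side processes lie behind x = +5.
- plaster_lumbar: Large white plaster loin (lumbar) vertebra: 90 mm across, 85 front to back, 38 high, 100 g. Lies upright on the base of its oval drum. Origin: underside, middle of the whole outline; +x to its front (drum), spinous process to -x, +z up. Drum 46 mm wide (y), 34 deep, 27 high, centred at x = +24. Grip across the drum (fingers close along y) there; side processes lie behind x = +5.
- tray_small: The smallest of the three trays. Fixed square open teak tray lined with blue felt: 94 mm outside, 84 mm inside, felt 6 mm and lip 14 mm above the counter, lip 5 mm thick. Origin: centre of its underside; axes along its sides, +z up.
- tray_medium: The middle one of the three trays. Fixed square open teak tray lined with blue felt: 118 mm outside, 108 mm inside, felt 6 mm and lip 14 mm above the counter, lip 5 mm thick. Origin: centre of its underside; axes along its sides, +z up.
- tray_large: The largest of the three trays. Fixed square open teak tray lined with blue felt: 146 mm outside, 136 mm inside, felt 6 mm and lip 14 mm above the counter, lip 5 mm thick. Origin: centre of its underside; axes along its sides, +z up.
- resin_vertebra: A yellow-ivory resin vertebra, the same shape and size as the plaster thoracic one (68 x 69 x 29 mm) but not of the plaster set. Loose; stays where it is. Origin and axes as for the plaster ones.
- femur_head: Yellow-ivory resin femur head: a 48 mm ball on a short neck, 67 mm high, standing on the cut of the neck. Loose; stays. Origin: centre of its underside.
- skull_stand: Small walnut skull stand: round foot 80 mm across, stem, ring 68 mm across at the top, 70 mm high. Loose; stays. Origin: centre of its underside.
- bead_jar: Glass jar of coloured beads with an amber glass stopper: 58 mm across, 83 mm high. Loose; stays. Origin: centre of its underside.

How it is judged:
By the outcome, as a careful person would: the job done as asked, in the order asked, and still so for the second after the job is handed in, with the robot touching nothing.
It also fails if it takes over 93 s, if anything falls off the work surface, if the arm or the gripper's body presses on something with over 40 N, if the wrist force passes 120 N, or if a joint passes its speed limit or range.

## Working session

There is one attempt and no reset: what is moved stays moved. The work goes in short steps, Python scripts to look and compute and a shell command to move; the robot and the scene stay as the last step left them, time stands still between calls to the robot, and variables do not carry over. Pictures are saved under pics/ and viewed, at most 14 in all, crops included, and the job is handed in when it is done.

```bash
ls; mkdir -p pics
python3 - <<'E'
from bench import r, grab_frame, camera_info
import cv2,numpy as np
for n in("top","scene"):
    p,d=grab_frame(n); cv2.imwrite(f"pics/{n}0.png",p); np.savez(f"{n}0.npz",p=p,d=d)
    c=camera_info(n); print(n,c["camera_matrix"],c["R"],c["t"])
o=r.get_obs(); print(o["tcp_pos"],o["orientation"],o["clock"])
E
```

```text
pics
top [[494.44740815   0.         315.44225215]
 [  0.         494.44740815 241.48780793]
 [  0.           0.           1.        ]] [[-0.00553776 -0.99996208  0.00672162]
 [-0.99149325  0.00461651 -0.13007622]
 [ 0.13004026 -0.00738477 -0.99148121]] [-0.00128935  0.52229913  0.88517314]
scene [[616.53151945   0.         319.44199632]
 [  0.         616.53151945 240.54560389]
 [  0.           0.           1.        ]] [[ 0.62308912  0.78214879  0.0017944 ]
 [ 0.64110211 -0.50940913 -0.57401256]
 [-0.44804915  0.35881137 -0.81884453]] [-0.31472838 -0.29756233  1.48716198]
[ 0.27864756 -0.61435143  0.30304432] [-3.06912396e+00 -6.63538926e-01  6.75544730e-04] 0.1
```

View pics/top0.png

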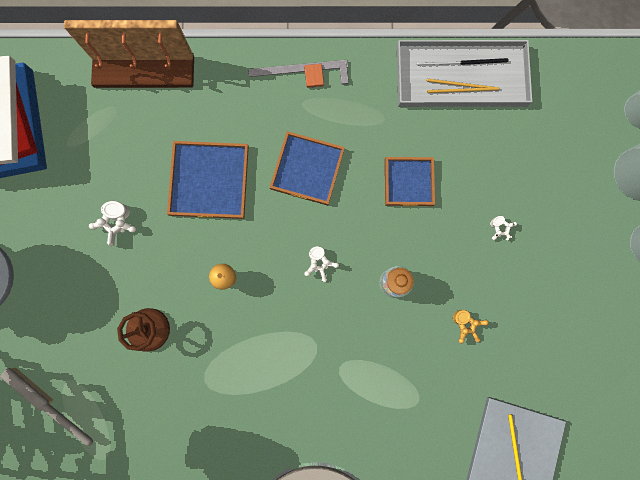

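View pics/scene0.png

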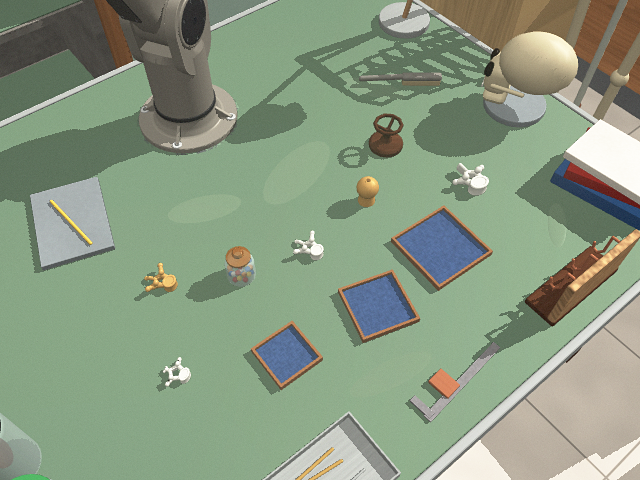

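```bash
cat > h.py <<'E'
from bench import r, grab_frame, camera_info
import cv2, numpy as np
from scipy.spatial.transform import Rotation as Ro
def ray(c,uv,z):
    "pixels -> world xy on plane z"
    uv=np.atleast_2d(uv).astype(float); K=c["camera_matrix"]; R=np.array(c["R"]); C=-R.T@c["t"]
    d=np.c_[(uv-[K[0][2],K[1][2]])/[K[0][0],K[1][1]],np.ones(len(uv))]@R
    return (C+d*((z-C[2])/d[:,2])[:,None])[:,:2]
def cloud(c,d):
    K=np.array(c["camera_matrix"]); R=np.array(c["R"]); v,u=np.mgrid[:480,:640]
    P=np.dstack([(u-K[0,2])/K[0,0]*d,(v-K[1,2])/K[1,1]*d,d])
    return (P-c["t"])@R
def blobs(m,amin):
    n,l,s,ce=cv2.connectedComponentsWithStats(m.astype(np.uint8))
    return [(l==i) for i in range(1,n) if s[i,4]>amin]
def white(p):
    h=cv2.cvtColor(p,cv2.COLOR_BGR2HSV); return (h[...,1]<60)&(h[...,2]>120)
def blue(p):
    h=cv2.cvtColor(p,cv2.COLOR_BGR2HSV); return (abs(h[...,0].astype(int)-111)<14)&(h[...,1]>90)
def go(xyz,yaw=None):
    "rows needed (tool axes) to bring the grasp point to xyz with closing line (tool y) at yaw (mod pi), pointing down"
    o=r.get_obs(); R=Ro.from_rotvec(o["orientation"]); T=R.as_matrix()
    if yaw is None: yaw=np.arctan2(T[1,1],T[0,1])
    cur=np.arctan2(T[1,1],T[0,1]); yaw=cur+(yaw-cur+np.pi/2)%np.pi-np.pi/2
    y=np.array([np.cos(yaw),np.sin(yaw),0]); z=np.array([0,0,-1.]); x=np.cross(y,z)
    D=np.c_[x,y,z]; tcp=np.array(xyz)+[0,0,.054]
    print("d",np.round(T.T@(tcp-o["tcp_pos"]),4),"rv",np.round((R.inv()*Ro.from_matrix(D)).as_rotvec(),4),"q7",round(o["joints"][6],2),"t",o["clock"])
E
python3 - <<'E'
from h import *
f=np.load("top0.npz"); p,d=f["p"],f["d"]; c=camera_info("top"); W=cloud(c,d)
for m in blobs(blue(p),800):
    q=cv2.findContours(m.astype(np.uint8),0,2)[0]; q=max(q,key=cv2.contourArea)[:,0]
    X=ray(c,q,.006); ctr,wh,a=cv2.minAreaRect((X*1000).astype(np.float32)); print("tray",np.round(ctr,1),np.round(wh,1),a, "z",np.median(W[m][:,2]))
for m in blobs(white(p),150):
    ys,xs=np.nonzero(m)
    if not(180<ys.mean()<300 and 80<xs.mean()<560): continue
    P=W[m]; dt=cv2.distanceTransform(m.astype(np.uint8),2,5); i=np.unravel_index(dt.argmax(),dt.shape)
    print("vert",xs.mean(),ys.mean(),"size",np.ptp(P[:,:2],axis=0),"zmax",P[:,2].max(),"centre",P.mean(0),"drum",W[i],dt.max())
c=camera_info("wrist");R=np.array(c["R"]);o=r.get_obs();T=Ro.from_rotvec(o["orientation"]).as_matrix()
print("cam in tool",T.T@(-R.T@c["t"]-o["tcp_pos"]),np.round(R@T,3),c["camera_matrix"])
E
```

```text
tray [774.6 585.7] [227.6  90.4] 11.485180854797363 z 0.030404696657410406
tray [672.3  11.8] [106.9 105.4] 73.6947250366211 z 0.005590990685018752
tray [649.8 204.8] [133.8 133.5] 87.33053588867188 z 0.005666552016836567
tray [ 644.6 -188.4] [80.2 81. ] 88.57295989990234 z 0.005554888521557012
vert 367.7515945123986 259.26025111782707 size [0.8618845  1.30607407] zmax 0.9455799024989165 centre [ 0.49910297 -0.10448745  0.00477681] drum [ 0.09130868 -0.16243446  0.0013384 ] 44.153492
cam in tool [ 0.0689066  -0.00049501 -0.07024811] [[-0.     1.     0.   ]
 [-0.963 -0.    -0.269]
 [-0.269 -0.     0.963]] [[426.77960288   0.         322.97823471]
 [  0.         426.77960288 238.5138173 ]
 [  0.           0.           1.        ]]
```

Run:
```python
from h import *
f=np.load("top0.npz"); p,d=f["p"],f["d"]; c=camera_info("top"); W=cloud(c,d)
h=cv2.cvtColor(p,cv2.COLOR_BGR2HSV)
for u,v in((112,210),(319,252),(503,222),(470,318),(450,200)): print(h[v,u],W[v,u])
m0=(W[...,2]>.006)&(W[...,2]<.06)&(h[...,1]<45)
for m in blobs(m0,100):
    ys,xs=np.nonzero(m)
    if not(180<ys.mean()<300 and 80<xs.mean()<560): continue
    P=W[m]; dt=cv2.distanceTransform(m.astype(np.uint8),2,5); i=np.unravel_index(dt.argmax(),dt.shape)
    D=W[i][:2]; far=P[np.linalg.norm(P[:,:2]-D,axis=1).argsort()[-8:],:2]
    v=D-P[:,:2].mean(0)
    print("vert",xs.mean(),ys.mean(),"size",np.ptp(P[:,:2],axis=0),"zmax",P[:,2].max(),"drum",W[i],dt.max(),"axis deg",np.degrees(np.arctan2(v[1],v[0])))
```

```text
[ 20   6 251] [0.58543182 0.38021925 0.02402686]
[ 25   6 251] [ 0.5044946  -0.01069255  0.01679959]
[ 24  10 245] [ 0.56072147 -0.36311077  0.01500668]
[ 17 171 221] [ 0.37976284 -0.28921806  0.02205405]
[ 55  57 151] [ 0.60817225 -0.26874072 -0.00405635]
vert 112.84021739130435 219.97934782608695 size [0.08344152 0.08681275] zmax 0.040534351923109994 drum [0.58657847 0.38430635 0.02802296] 7.7969 axis deg 17.9057384835905
vert 501.6983606557377 226.92131147540982 size [0.0460942  0.04766255] zmax 0.02444603333333836 drum [ 0.56270161 -0.34974924  0.01511186] 4.1969 axis deg 43.895248672657615
vert 319.2028985507246 261.7950310559006 size [0.06570537 0.06387901] zmax 0.030126331461324842 drum [ 0.50250155 -0.00500402  0.01792107] 7.0 axis deg 19.54524303287585
vert 389.7025641025641 284.1333333333333 size [0.0563805  0.05250841] zmax 0.056485975601267197 drum [ 0.44785613 -0.12478916  0.04352944] 2.8 axis deg 69.15101933188484
```

Run:
```python
from h import *
go((.555,-.357,.14),np.radians(120))
```

```text
d [ 0.358  -0.12    0.1092] rv [-0.0016  0.     -0.0978] q7 -0.08 t 0.1
```

```bash
python3 -m pendant '0.05 -0.017 0.0; 0.09 -0.03 0.01 0 0 0; 0.13 -0.045 0.02 0 0 0;0.18 -0.06 0.03 0 0 0;0.22 -0.075 0.05 0 0 -0.098' 2>&1 | tail -3; python3 -m pendant '0.045 -0.015 0.01 0 0 0; 0.09 -0.03 0.02 0 0 0; 0.13 -0.045 0.03 0 0 0;0.18 -0.06 0.05 0 0 0;0.22 -0.075 0.06 0 0 -0.098'
```

```text
Traceback (most recent call last):
ValueError: setting an array element with a sequence. The requested array has an inhomogeneous shape after 1 dimensions. The detected shape was (5,) + inhomogeneous part.
clock: 0.6
tcp_pos: [0.4488, -0.4541, 0.2426]
orientation: [-3.033, -0.814, 0.001]
contact_force: [1.3, 0.1, -0.6]
grip_width: 0.0855
gripper_force: 0.0
```

Run:
```python
from h import *
go((.555,-.357,.14))
```

```text
d [ 0.1406 -0.0309  0.0485] rv [-0.001   0.0007  0.    ] q7 -0.38 t 0.6
```

```bash
python3 -m pendant '0.045 -0.01 0.016 0 0 0; 0.09 -0.02 0.032 0 0 0; 0.138 -0.03 0.048 0 0 0;0.138 -0.03 0.048 0 0 0' | head -2
cat > look.py <<'E'
from h import *
import sys
name=sys.argv[1]; c=camera_info("wrist"); o=r.get_obs(); p,d=grab_frame("wrist"); cv2.imwrite(f"pics/{name}.png",p); np.savez(f"{name}.npz",p=p,d=d,K=c["camera_matrix"],R=c["R"],t=c["t"])
print(o["tcp_pos"],d.min(),d.max())
E
python3 look.py w1
```

```text
clock: 1.0
tcp_pos: [0.5578, -0.3518, 0.1931]
[ 0.55779558 -0.35175624  0.19312398] 0.0 0.3258968
```

View pics/w1.png

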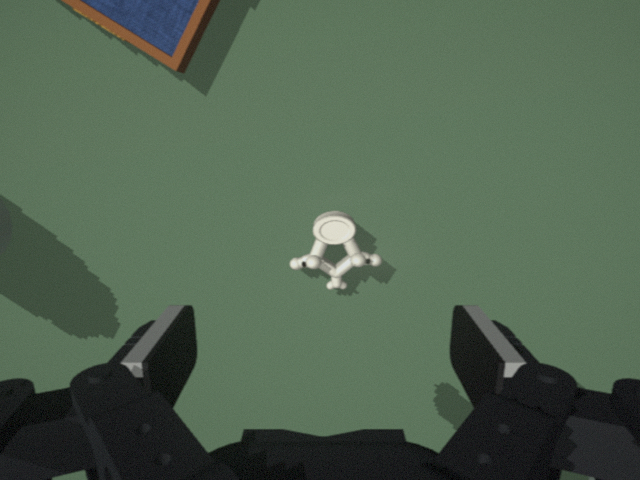

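```bash
cat > pose.py <<'E'
from h import *
from scipy.optimize import brentq
import sys
def pose(name,near,drumh,drumx,k):
    f=np.load(name+".npz"); p,d=f["p"],f["d"]; c=dict(camera_matrix=f["K"],R=f["R"],t=f["t"]); W=cloud(c,d)
    h=cv2.cvtColor(p,cv2.COLOR_BGR2HSV)
    m0=(W[...,2]>.004)&(W[...,2]<.06)&(h[...,1]<50)&(h[...,2]>120)&(d>0)&(np.hypot(W[...,0]-near[0],W[...,1]-near[1])<.09)
    m=max(blobs(m0,100),key=lambda b:b.sum()); P=W[m]
    op=cv2.morphologyEx((m&(abs(W[...,2]-drumh)<.003)).astype(np.uint8),cv2.MORPH_OPEN,cv2.getStructuringElement(2,(k,k)))>0
    op=max(blobs(op,50),key=lambda b:b.sum()); D=W[op]; 
    rc=cv2.minAreaRect((D[:,:2]*1000).astype(np.float32)); dc=np.array(rc[0])/1000
    q=P[:,:2]-dc; n=np.linalg.norm(q,axis=1); a=-q[n>n.max()-.004].mean(0); y0=np.arctan2(a[1],a[0])
    g=lambda y:(lambda l:l.max()+l.min())(q@[-np.sin(y),np.cos(y)])
    try: y1=brentq(g,y0-.3,y0+.3)
    except Exception: y1=np.nan
    y=y0; L=q@[-np.sin(y),np.cos(y)]; X=q@[np.cos(y),np.sin(y)]
    v=dc-P[:,:2].mean(0)
    print("drum",np.round(dc,4),"rect",np.round(rc[1],1),"drum z",np.median(D[:,2]).round(4),"zmax",P[:,2].max().round(4),"yaw tip/sym/centroid",np.degrees([y0,y1,np.arctan2(v[1],v[0])]).round(1),"lat",L.min().round(4),L.max().round(4),"lon from origin",(X.min()+drumx).round(4),(X.max()+drumx).round(4))
    return dc,y0
E
python3 - <<'E'
from pose import *
pose("w1",(.555,-.357),.016,.016,13)
E
```

```text
drum [ 0.5659 -0.352 ] rect [16.6 25. ] drum z 0.0158 zmax 0.0236 yaw tip/sym/centroid [34.1 34.1 35.3] lat -0.0285 0.0285 lon from origin -0.0261 0.0239
```

Run:
```python
from h import *
go((.5671,-.3513,.021),np.radians(124.1))
```

```text
d [0.0119 0.0029 0.119 ] rv [-0.0038 -0.0012 -0.0635] q7 -0.61 t 1.05
```

```bash
python3 -m pendant '0.012 0.003 0.03 -0.003 -0.001 -0.063; 0.012 0.003 0.06 -0.003 -0.001 -0.063;0.012 0.003 0.085 -0.003 -0.001 -0.063;0.012 0.003 0.085 -0.003 -0.001 -0.063' 0.05 30
python3 - <<'E'
from h import *
go((.5671,-.3513,.021),np.radians(124.1))
E
```

```text
clock: 1.45
tcp_pos: [0.5614, -0.3572, 0.1072]
orientation: [-3.007, -0.906, 0.009]
contact_force: [-0.5, -0.9, -0.1]
grip_width: 0.0499
gripper_force: 0.0
d [ 0.0082 -0.0016  0.0322] rv [-0.0031  0.0053 -0.0097] q7 -0.58 t 1.45
```

```bash
python3 -m pendant '0 0 0 0 0 0;0 0 0 0 0 0;0 0 0 0 0 0'|head -2;  python3 - <<'E'
from h import *
go((.5671,-.3513,.021),np.radians(124.1)); print(r.get_obs()["qvel"])
E
```

```text
clock: 1.75
tcp_pos: [0.5653, -0.358, 0.1128]
d [ 0.0052 -0.0048  0.0377] rv [ 0.0056 -0.0001 -0.0089] q7 -0.58 t 1.75
[-0.00310444  0.00169236 -0.00193922  0.00645648 -0.00030466 -0.003314
  0.00041938]
```

```bash
python3 -m pendant '0.005 -0.005 0.01 0.005 0 -0.009;0.005 -0.005 0.02 0.005 0 -0.009;0.005 -0.005 0.02 0.005 0 -0.009;0.005 -0.005 0.02 0.005 0 -0.009'|head -2;  python3 - <<'E'
from h import *
go((.5671,-.3513,.021),np.radians(124.1)); print(r.get_obs()["qvel"].round(3))
E
```

```text
clock: 2.15
tcp_pos: [0.5656, -0.35, 0.0902]
d [0.0005 0.0019 0.0152] rv [-0.0032  0.0018  0.0009] q7 -0.58 t 2.15
[ 0.002 -0.009  0.004 -0.012 -0.001  0.001  0.003]
```

```bash
python3 -m pendant '0 0.001 0.008 0 0 0;0 0.001 0.014 0 0 0;0 0.001 0.014 0 0 0;0 0.001 0.014 0 0 0'|head -4;  python3 - <<'E'
from h import *
go((.5671,-.3513,.021),np.radians(124.1)); print(r.get_obs()["qvel"].round(3))
E
```

```text
clock: 2.55
tcp_pos: [0.5664, -0.3511, 0.0765]
orientation: [-3.001, -0.921, 0.003]
contact_force: [-0.5, 1.0, -0.2]
d [0.0005 0.0006 0.0015] rv [-0.0025  0.0014  0.0005] q7 -0.59 t 2.55
[-0.    -0.008 -0.001 -0.005 -0.     0.002  0.001]
```

Good; close.

```bash
python3 -m pendant '0 0 0.001 0 0 0;0 0 0.001 0 0 0;0 0 0.001 0 0 0;0 0 0.001 0 0 0;0 0 0.001 0 0 0' 0.015 30; python3 look.py w2
```

```text
clock: 3.05
tcp_pos: [0.5667, -0.3512, 0.0762]
orientation: [-3.002, -0.922, 0.002]
contact_force: [-0.5, 0.4, 2.7]
grip_width: 0.0249
gripper_force: 29.6
[ 0.56672103 -0.35118106  0.07615551] 0.0 0.18121557
```

View pics/w2.png

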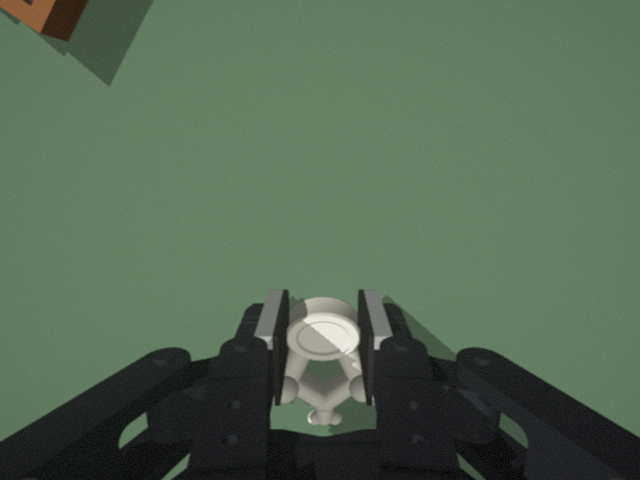

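```bash
python3 -m pendant '0 0 -0.02 0 0 0;0 0 -0.05 0 0 0;0 0 -0.05 0 0 0' |head -4
python3 - <<'E'
from h import *
go((.6623,-.1888,.066),np.radians(88.6)); print(r.get_obs()["grip_width"])
E
```

```text
clock: 3.4
tcp_pos: [0.5686, -0.3523, 0.1298]
orientation: [3.0, 0.921, 0.005]
contact_force: [0.6, -0.3, 0.7]
d [ 0.1693 -0.0829  0.0098] rv [ 0.003 -0.003  0.62 ] q7 -0.58 t 3.4
0.02487243991880694
```

```bash
python3 -m pendant '0.035 -0.017 0 0 0 0.124;0.07 -0.034 0 0 0 0.248;0.105 -0.05 0 0 0 0.372;0.14 -0.067 0 0 0 0.496;0.17 -0.083 0 0 0 0.62' |head -2;python3 -m pendant '0 0 0 0 0 0;0 0 0 0 0 0;0 0 0 0 0 0' |head -2
python3 - <<'E'
from h import *
go((.6623,-.1888,.0295),np.radians(88.6)); print(r.get_obs()["grip_width"])
E
python3 look.py w3
```

```text
clock: 3.9
tcp_pos: [0.6615, -0.1847, 0.1251]
clock: 4.2
tcp_pos: [0.6599, -0.1885, 0.1254]
d [0.0026 0.0002 0.0419] rv [-0.      0.0033 -0.0005] q7 -1.36 t 4.2
0.024550372215831073
[ 0.65985875 -0.18853492  0.12536498] 0.0 0.24246672
```

View pics/w3.png

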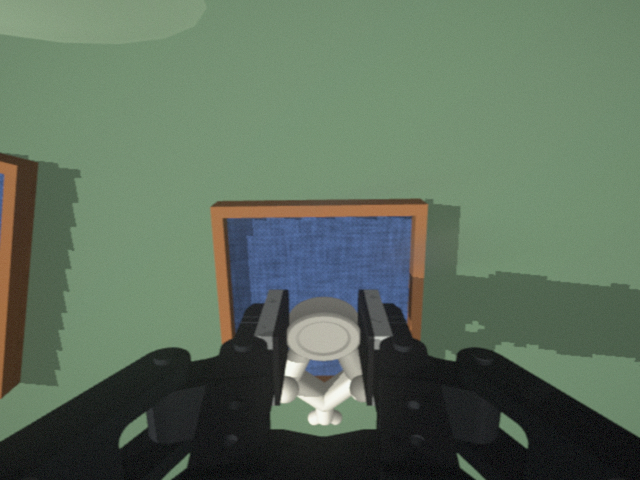

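```bash
python3 - <<'E'
from h import *
print(ray(camera_info("wrist"),[[212,204],[428,200]],.014), "expect x .6916, y -.141,-.235")
E
python3 -m pendant '0.003 0 0.02 0 0.003 0;0.003 0 0.034 0 0.003 0;0.003 0 0.034 0 0.003 0;0.003 0 0.034 0 0.003 0' |head -4
python3 - <<'E'
from h import *
go((.6623,-.1888,.0285),np.radians(88.6)); print(r.get_obs()["grip_width"])
E
```

```text
[[ 0.69406896 -0.14109622]
 [ 0.6933812  -0.23434744]] expect x .6916, y -.141,-.235
clock: 4.65
tcp_pos: [0.6631, -0.1878, 0.0915]
orientation: [-3.14, 0.039, 0.001]
contact_force: [-0.0, -0.3, -0.3]
d [-0.0007  0.0011  0.009 ] rv [-0.0011  0.0003 -0.0006] q7 -1.36 t 4.65
0.024900878385851685
```

```bash
python3 -m pendant '0 0.001 0.004 0 0 0;0 0.001 0.007 0 0 0;0 0.001 0.007 0 0 0;0 0.001 0.007 0 0 0' |head -4; python3 -m pendant '0 0 0.001 0 0 0;0 0 0.002 0 0 0;0 0 0.002 0 0 0'|head -4
```

```text
clock: 5.05
tcp_pos: [0.6637, -0.1881, 0.085]
orientation: [-3.14, 0.038, -0.002]
contact_force: [-0.4, 0.2, -0.0]
clock: 5.35
tcp_pos: [0.6636, -0.188, 0.0828]
orientation: [-3.14, 0.038, -0.001]
contact_force: [0.1, 0.6, 0.2]
```

```bash
python3 -m pendant '0 0 0.0007 0 0 0;0 0 0.0007 0 0 0'|head -4; python3 -m pendant '0 0 0.0007 0 0 0;0 0 0.0007 0 0 0'|head -4
```

```text
clock: 5.55
tcp_pos: [0.6637, -0.1881, 0.0822]
orientation: [-3.14, 0.038, -0.002]
contact_force: [-0.2, 0.5, -0.1]
clock: 5.75
tcp_pos: [0.6638, -0.1881, 0.0821]
orientation: [-3.14, 0.038, -0.002]
contact_force: [-1.4, 0.8, 4.4]
```

Force 4.4 N upward: touched down. Release narrowly and rise.

```bash
python3 -m pendant '0 0 0 0 0 0;0 0 0 0 0 0;0 0 0 0 0 0' 0.042|tail -3; python3 -m pendant '0 0 -0.02 0 0 0;0 0 -0.06 0 0 0;0 0 -0.1 0 0 0;0 0 -0.12 0 0 0;0 0 -0.12 0 0 0' |head -3; python3 look.py w4
python3 - <<'E'
from pose import *
pose("w4",(.646,-.188),.022,.016,13)
go((.50,-.006,.14),np.radians(100))
E
```

```text
contact_force: [-0.0, -0.5, -0.1]
grip_width: 0.0421
gripper_force: 0.0
clock: 6.55
tcp_pos: [0.6655, -0.1888, 0.2056]
orientation: [3.141, -0.038, 0.012]
[ 0.66547578 -0.18881688  0.20558232] 0.0 0.3389736
drum [ 0.661  -0.1868] rect [23.7 17.8] drum z 0.0219 zmax 0.0295 yaw tip/sym/centroid [-1.  -0.9 -2.6] lat -0.03 0.0299 lon from origin -0.0288 0.0251
d [-0.1688 -0.1784  0.0085] rv [-0.     -0.0042 -0.1989] q7 -1.37 t 6.6
```

View pics/w4.png

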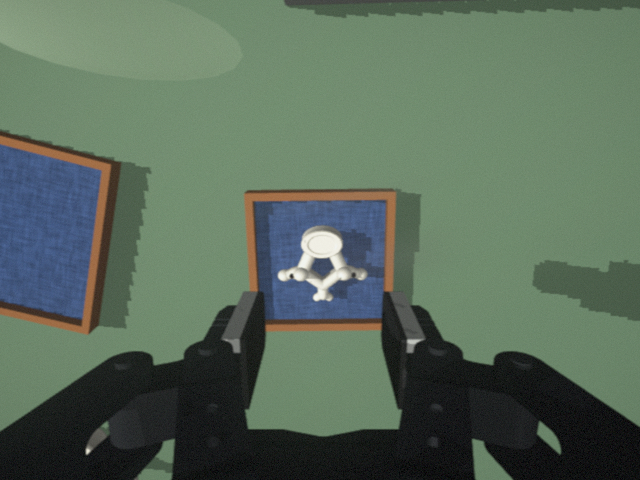

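```bash
python3 -m pendant '-0.03 -0.03 0 0 0 -0.06;-0.06 -0.063 0 0 0 -0.12;-0.09 -0.095 0 0 0 -0.18;-0.12 -0.127 0.003 0 0 -0.24;-0.15 -0.159 0.006 0 0 -0.3' 0.06|head -2
python3 -m pendant '-0.024 -0.014 0.004 0 0 0;-0.024 -0.014 0.004 0 0 0;-0.024 -0.014 0.004 0 0 0'|head -2
python3 look.py w5
python3 - <<'E'
from pose import *
dc,y=pose("w5",(.5,-.006),.020,.021,15)
go((*dc,.14),y+np.pi/2)
E
```

```text
clock: 7.1
tcp_pos: [0.5152, -0.0244, 0.194]
clock: 7.4
tcp_pos: [0.4898, -0.0187, 0.1906]
[ 0.48984279 -0.01870413  0.1905803 ] 0.0 0.32232624
drum [ 0.5036 -0.004 ] rect [25.8 27.7] drum z 0.0197 zmax 0.0294 yaw tip/sym/centroid [16.9 17.  17.7] lat -0.0334 0.0333 lon from origin -0.0338 0.0348
d [ 0.0164 -0.011  -0.003 ] rv [-0.0006 -0.0007 -0.0203] q7 -1.4 t 7.45
```

View pics/w5.png

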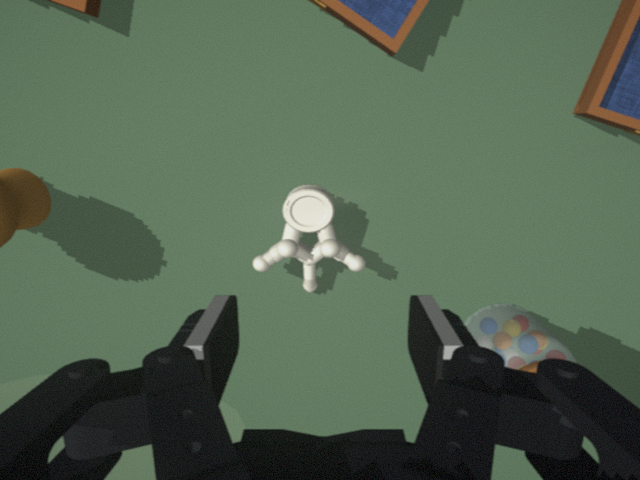

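```bash
python3 -m pendant '0.016 -0.011 0.03 0 0 -0.02;0.016 -0.011 0.06 0 0 -0.02;0.016 -0.011 0.08 0 0 -0.02;0.016 -0.011 0.08 0 0 -0.02;0.016 -0.011 0.08 0 0 -0.02'|head -2
python3 - <<'E'
from h import *
go((.5036,-.004,.023),np.radians(107))
E
```

```text
clock: 7.95
tcp_pos: [0.5037, -0.0042, 0.1114]
d [-0.0001 -0.0002  0.0344] rv [-0.0006 -0.0007 -0.0021] q7 -1.43 t 7.95
```

```bash
python3 -m pendant '0 0 0.015 0 0 0;0 0 0.03 0 0 0;0 0 0.034 0 0 0;0 0 0.034 0 0 0;0 0 0.034 0 0 0'|head -2
python3 - <<'E'
from h import *
go((.5036,-.004,.023),np.radians(107))
E
```

```text
clock: 8.45
tcp_pos: [0.5038, -0.0037, 0.0785]
d [-0.0003  0.0002  0.0015] rv [-0.0003 -0.0028 -0.0012] q7 -1.43 t 8.45
```

```bash
python3 -m pendant '0 0 0.001 0 0 0;0 0 0.001 0 0 0;0 0 0.001 0 0 0;0 0 0.001 0 0 0;0 0 0.001 0 0 0' 0.018 30
python3 -m pendant '0 0 -0.02 0 0 0;0 0 -0.05 0 0 0;0 0 -0.055 0 0 0;0 0 -0.055 0 0 0'
python3 - <<'E'
from h import *
go((.6925,.0059,.076),np.radians(73.7))
E
```

```text
clock: 8.95
tcp_pos: [0.5034, -0.0036, 0.0772]
orientation: [-3.107, -0.463, -0.003]
contact_force: [-1.5, 0.2, 6.1]
grip_width: 0.0292
gripper_force: 29.6
clock: 9.35
tcp_pos: [0.5036, -0.0037, 0.1324]
orientation: [-3.107, -0.463, -0.006]
contact_force: [-0.7, -0.2, 0.1]
grip_width: 0.0294
gripper_force: 30.0
d [0.1834 0.0459 0.003 ] rv [-0.0012 -0.0034  0.5802] q7 -1.42 t 9.35
```

```bash
python3 -m pendant '0.037 0.009 0 0 0 0.116;0.074 0.018 0 0 0 0.232;0.11 0.027 0 0 0 0.348;0.147 0.037 0 0 0 0.464;0.183 0.046 0 0 0 0.58' |head -2;python3 -m pendant '0 0 0 0 0 0;0 0 0 0 0 0;0 0 0 0 0 0' |head -2; python3 look.py w6
python3 - <<'E'
from h import *
go((.6925,.0059,.0295),np.radians(73.7)); 
f=np.load("w6.npz"); c=dict(camera_matrix=f["K"],R=f["R"],t=f["t"])
h=cv2.cvtColor(f["p"],cv2.COLOR_BGR2HSV)
W=cloud(c,f["d"]); z=W[...,2]
m=(h[...,0]<16)&(h[...,1]>130)&(z>.009)&(z<.019)
m=max(blobs(m,100),key=lambda b:b.sum()); P=W[m]; a=np.radians(-16.3); e=np.array([[np.cos(a),np.sin(a)],[-np.sin(a),np.cos(a)]])
q=(P[:,:2]-[.6723,.0118])@e.T; print("lip extents in tray axes (expect +-.059)",q.min(0),q.max(0))
E
```

```text
clock: 9.85
tcp_pos: [0.6922, 0.0056, 0.1298]
clock: 10.15
tcp_pos: [0.6898, 0.0054, 0.1303]
[0.68980902 0.00543465 0.13028414] 0.0 0.24830323
d [ 0.0024 -0.0012  0.0472] rv [-0.0003  0.0017  0.0007] q7 -1.87 t 10.2
lip extents in tray axes (expect +-.059) [-0.02618932 -0.01815595] [0.05908229 0.06010515]
```

View pics/w6.png

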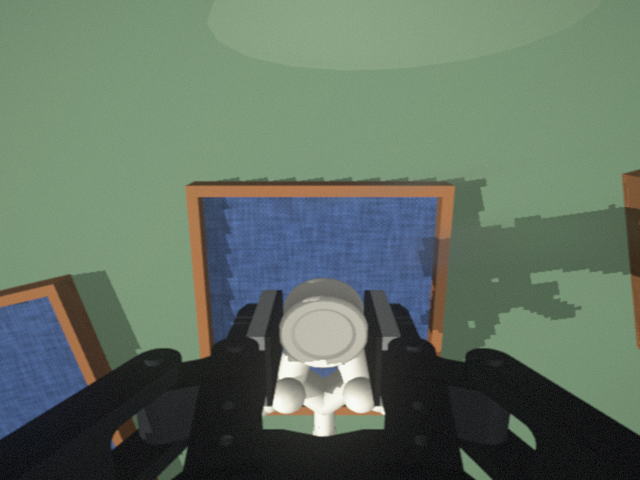

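```bash
python3 -m pendant '0.002 -0.001 0.02 0 0 0;0.002 -0.001 0.038 0 0 0;0.002 -0.001 0.038 0 0 0;0.002 -0.001 0.038 0 0 0' |head -4
python3 - <<'E'
from h import *
go((.6925,.0062,.0302),np.radians(73.7))
E
```

```text
clock: 10.6
tcp_pos: [0.6928, 0.006, 0.0924]
orientation: [-3.109, 0.445, 0.003]
contact_force: [0.5, 0.6, 0.7]
d [-0.0003 -0.0001  0.0082] rv [-0.0004  0.0017  0.0002] q7 -1.87 t 10.6
```

```bash
python3 -m pendant '0 0 0.004 0 0 0;0 0 0.007 0 0 0;0 0 0.007 0 0 0;0 0 0.007 0 0 0' |head -4; python3 -m pendant '0 0 0.001 0 0 0;0 0 0.001 0 0 0'|head -4;python3 -m pendant '0 0 0.0007 0 0 0;0 0 0.0007 0 0 0'|head -4
```

```text
clock: 11.0
tcp_pos: [0.6938, 0.0061, 0.0869]
orientation: [-3.109, 0.445, -0.002]
contact_force: [0.6, 1.1, 0.0]
clock: 11.2
tcp_pos: [0.6938, 0.0061, 0.0858]
orientation: [-3.109, 0.445, -0.002]
contact_force: [0.2, -0.7, -0.2]
clock: 11.4
tcp_pos: [0.6937, 0.0061, 0.0849]
orientation: [-3.109, 0.445, -0.001]
contact_force: [-0.3, -0.1, -0.4]
```

```bash
python3 -m pendant '-0.001 0 0.001 0 0 0;-0.001 0 0.001 0 0 0'|head -4;python3 -m pendant '0 0 0.0006 0 0 0;0 0 0.0006 0 0 0'|head -4; python3 -m pendant '0 0 0.0005 0 0 0;0 0 0.0005 0 0 0'|head -4
```

```text
clock: 11.6
tcp_pos: [0.6925, 0.0065, 0.0838]
orientation: [-3.109, 0.445, -0.001]
contact_force: [0.7, 0.8, -0.3]
clock: 11.8
tcp_pos: [0.6928, 0.0064, 0.0833]
orientation: [-3.109, 0.445, -0.001]
contact_force: [0.1, -0.1, 0.3]
clock: 12.0
tcp_pos: [0.6928, 0.0064, 0.0833]
orientation: [-3.109, 0.445, -0.001]
contact_force: [-2.5, -0.8, 3.8]
```

```bash
python3 -m pendant '0 0 0 0 0 0;0 0 0 0 0 0;0 0 0 0 0 0' 0.046|tail -3; python3 -m pendant '0 0 -0.02 0 0 0;0 0 -0.06 0 0 0;0 0 -0.1 0 0 0;0 0 -0.12 0 0 0;0 0 -0.12 0 0 0' |head -3; python3 look.py w7
python3 - <<'E'
from pose import *
pose("w7",(.672,.012),.026,.021,15)
go((.575,.365,.15),np.radians(108))
E
```

```text
contact_force: [-0.2, 0.2, -0.4]
grip_width: 0.0459
gripper_force: 0.0
clock: 12.8
tcp_pos: [0.6947, 0.0062, 0.207]
orientation: [-3.107, 0.445, -0.012]
[0.69468724 0.00615527 0.20704481] 0.0 0.3417311
drum [0.6923 0.007 ] rect [23.6 27.8] drum z 0.0257 zmax 0.0357 yaw tip/sym/centroid [-11.7 -14.5 -20.2] lat -0.0327 0.0365 lon from origin -0.0372 0.0348
d [-0.2144 -0.3111  0.0005] rv [-0.0012 -0.0044 -0.5984] q7 -1.88 t 12.85
```

```bash
python3 -m pendant '-0.025 -0.036 0 0 0 -0.08;-0.05 -0.073 0 0 0 -0.16;-0.075 -0.11 0 0 0 -0.24;-0.1 -0.146 0 0 0 -0.32;-0.125 -0.182 0 0 0 -0.4' 0.07|head -2
python3 - <<'E'
from h import *
go((.575,.365,.15),np.radians(108))
E
```

```text
clock: 13.35
tcp_pos: [0.622, 0.2174, 0.2011]
d [-0.0292 -0.1522 -0.0028] rv [-0.0004  0.0017 -0.1949] q7 -1.88 t 13.35
```

```bash
python3 -m pendant '-0.01 -0.045 0 0 0 -0.08;-0.02 -0.09 0 0 0 -0.16;-0.029 -0.13 0 0 0 -0.195;-0.029 -0.152 -0.003 0 0 -0.195;-0.029 -0.152 -0.003 0 0 -0.195'|head -2
python3 -m pendant '0 0 0 0 0 0;0 0 0 0 0 0'|head -2
python3 look.py w8
python3 - <<'E'
from pose import *
dc,y=pose("w8",(.575,.37),.027,.024,21)
go((*dc,.1),y+np.pi/2)
E
```

```text
clock: 13.85
tcp_pos: [0.5752, 0.3682, 0.205]
clock: 14.05
tcp_pos: [0.5785, 0.361, 0.2054]
[0.57845931 0.36095835 0.20537623] 0.0 0.34029454
drum [0.5901 0.3894] rect [26.3 33.9] drum z 0.0266 zmax 0.0391 yaw tip/sym/centroid [ 6.4 10.6 21.8] lat -0.0462 0.0409 lon from origin -0.0434 0.0382
d [ 0.0196 -0.0235  0.0516] rv [ 0.0011 -0.0006  0.1949] q7 -1.94 t 14.1
```

View pics/w8.png

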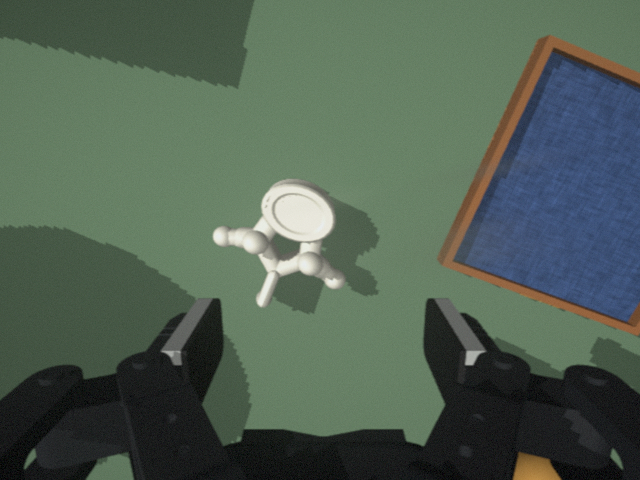

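Run:
```python
from h import *
f=np.load("w8.npz"); c=dict(camera_matrix=f["K"],R=f["R"],t=f["t"]); W=cloud(c,f["d"]); h=cv2.cvtColor(f["p"],cv2.COLOR_BGR2HSV)
for u,v in((299,211),(265,302),(219,236),(337,282),(255,242),(311,264),(280,195),(325,225)): print((u,v),W[v,u].round(4),h[v,u])
m=(h[...,1]<60)&(h[...,2]>140); m=[b for b in blobs(m,1000) if b[211,299]][0]
op=cv2.morphologyEx(m.astype(np.uint8),cv2.MORPH_OPEN,cv2.getStructuringElement(2,(41,41)))
q=cv2.findContours(op,0,2)[0]; q=max(q,key=cv2.contourArea); print(cv2.fitEllipse(q),m.sum())
top=op.astype(bool)&(W[...,2]>.023); rc=cv2.minAreaRect((W[top][:,:2]*1000).astype(np.float32)); print(rc)
P=W[m]; dc=ray(c,[[299,211]],.027)[0]
for s in((219,236),(337,282),(265,302)): print(ray(c,[s],W[s[1],s[0],2])-dc)
np.save("m8.npy",m)
```

```text
(299, 211) [0.5894 0.3799 0.0257] [ 25  14 232]
(265, 302) [0.5269 0.3835 0.0264] [ 26  24 170]
(219, 236) [0.5591 0.4221 0.0231] [ 83   4 237]
(337, 282) [0.5525 0.3438 0.0236] [ 28  21 211]
(255, 242) [0.5668 0.399  0.0378] [ 27  23 215]
(311, 264) [0.5636 0.3641 0.0373] [ 27  22 216]
(280, 195) [0.5955 0.3933 0.0268] [ 25  23 212]
(325, 225) [0.5861 0.3625 0.0263] [ 30  11 232]
((296.1011962890625, 211.98355102539062), (54.976131439208984, 76.405517578125), 113.31068420410156) 6641
((603.0490112304688, 387.45147705078125), (70.23544311523438, 42.574127197265625), 24.30344581604004)
[[-0.03062186  0.04220062]]
[[-0.03725653 -0.03605877]]
[[-0.06284159  0.00358167]]
```

Run:
```python
from h import *
go((.5894,.3797,.06),np.radians(85.3))
```

```text
d [ 0.016  -0.0146  0.0916] rv [ 0.001  -0.0007  0.3893] q7 -1.94 t 14.1
```

```bash
python3 -m pendant '0.016 -0.015 0.02 0 0 0.13;0.016 -0.015 0.04 0 0 0.26;0.016 -0.015 0.06 0 0 0.389;0.016 -0.015 0.08 0 0 0.389;0.016 -0.015 0.08 0 0 0.389'|head -2
python3 -m pendant '0 0 0 0 0 0;0 0 0 0 0 0'|head -2
python3 look.py w9
python3 - <<'E'
from h import *
go((.5894,.3797,.024),np.radians(85.3))
E
```

```text
clock: 14.6
tcp_pos: [0.5872, 0.3802, 0.123]
clock: 14.8
tcp_pos: [0.5892, 0.3826, 0.1276]
[0.58915322 0.38259565 0.12758981] 0.0 0.244912
d [0.0004 0.0032 0.0497] rv [-0.0026 -0.0027  0.0031] q7 -2.29 t 14.85
```

View pics/w9.png

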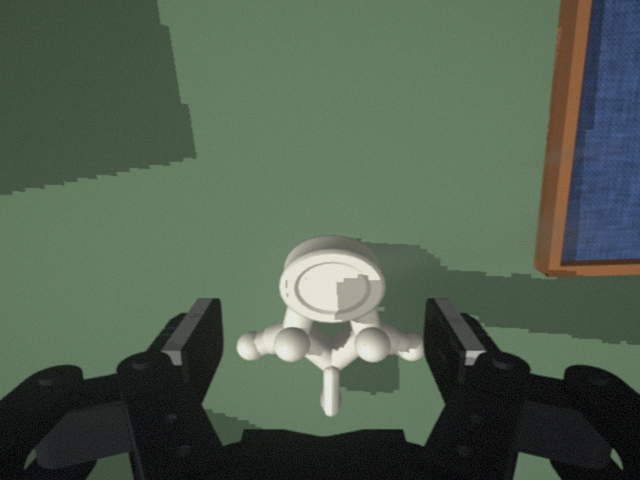

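```bash
python3 -m pendant '0 0.003 0.02 0 0 0;0 0.003 0.04 0 0 0;0 0.003 0.047 0 0 0;0 0.003 0.047 0 0 0;0 0.003 0.047 0 0 0'|head -4
python3 - <<'E'
from h import *
go((.5894,.3797,.024),np.radians(85.3))
E
```

```text
clock: 15.35
tcp_pos: [0.5885, 0.3803, 0.0803]
orientation: [-3.137, 0.123, -0.003]
contact_force: [0.3, 0.5, -0.4]
d [0.001  0.0006 0.0023] rv [-0.0021 -0.002   0.0038] q7 -2.28 t 15.35
```

```bash
python3 -m pendant '0.001 0 0.002 0 0 0;0.001 0 0.002 0 0 0;0.001 0 0.002 0 0 0;0.001 0 0.002 0 0 0;0.001 0 0.002 0 0 0' 0.034 40
python3 -m pendant '0 0 -0.02 0 0 0;0 0 -0.05 0 0 0;0 0 -0.06 0 0 0;0 0 -0.06 0 0 0'
python3 - <<'E'
from h import *
go((.6735,.2037,.082),np.radians(87.3))
E
```

```text
clock: 15.85
tcp_pos: [0.5896, 0.3802, 0.0782]
orientation: [-3.137, 0.123, -0.004]
contact_force: [-0.3, 0.5, 4.3]
grip_width: 0.0451
gripper_force: 42.0
clock: 16.25
tcp_pos: [0.5896, 0.3804, 0.1387]
orientation: [-3.136, 0.123, -0.005]
contact_force: [0.3, 1.1, -0.3]
grip_width: 0.0453
gripper_force: 41.4
d [0.0975 0.1696 0.0025] rv [-0.0032 -0.0033 -0.0311] q7 -2.28 t 16.25
```

```bash
python3 -m pendant '0.024 0.042 0 0 0 -0.01;0.048 0.084 0 0 0 -0.02;0.072 0.126 0 0 0 -0.031;0.097 0.169 0 0 0 -0.031;0.097 0.169 0 0 0 -0.031'|head -2
python3 -m pendant '0 0 0 0 0 0;0 0 0 0 0 0'|head -2
python3 look.py w10
python3 - <<'E'
from h import *
go((.6735,.2037,.0305),np.radians(87.3)); 
f=np.load("w10.npz"); c=dict(camera_matrix=f["K"],R=f["R"],t=f["t"])
h=cv2.cvtColor(f["p"],cv2.COLOR_BGR2HSV); W=cloud(c,f["d"]); z=W[...,2]
m=(h[...,0]<16)&(h[...,1]>130)&(z>.009)&(z<.019)
m=max(blobs(m,100),key=lambda b:b.sum()); P=W[m]; a=np.radians(-2.7); e=np.array([[np.cos(a),np.sin(a)],[-np.sin(a),np.cos(a)]])
q=(P[:,:2]-[.6498,.2048])@e.T; print("lip extents in tray axes (expect +-.073)",q.min(0),q.max(0))
E
```

```text
clock: 16.75
tcp_pos: [0.6755, 0.1917, 0.1353]
clock: 16.95
tcp_pos: [0.6711, 0.2052, 0.1356]
[0.67108303 0.20516498 0.1356308 ] 0.0 0.2550783
d [0.0027 0.0022 0.0514] rv [-0.0017  0.0012  0.0026] q7 -1.98 t 17.0
lip extents in tray axes (expect +-.073) [-0.01986884 -0.07228151] [0.07362512 0.07355395]
```

View pics/w10.png

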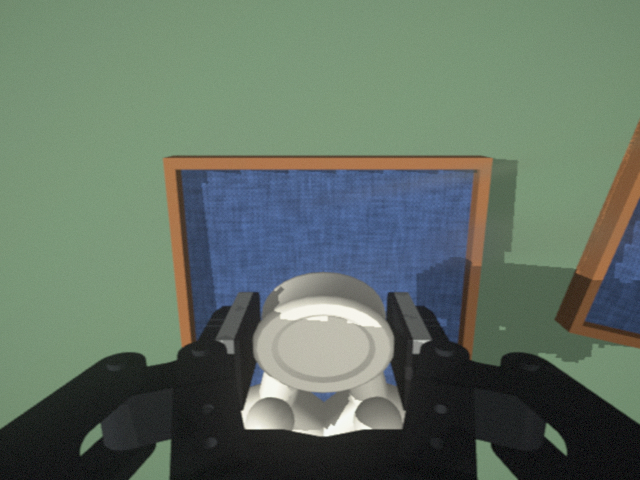

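Tray centre confirmed, vertebra level in the grip. Contact expected at TCP z ≈ 0.084.

```bash
python3 -m pendant '0.003 0.002 0.02 0 0 0;0.003 0.002 0.035 0 0 0;0.003 0.002 0.041 0 0 0;0.003 0.002 0.041 0 0 0;0.003 0.002 0.041 0 0 0' |head -4
python3 - <<'E'
from h import *
go((.6735,.2037,.0302),np.radians(87.3))
E
```

```text
clock: 17.5
tcp_pos: [0.6752, 0.2018, 0.0958]
orientation: [-3.14, 0.074, -0.001]
contact_force: [-0.1, -0.8, -0.5]
d [-0.0018 -0.0018  0.0116] rv [-0.0009 -0.0006  0.0001] q7 -1.97 t 17.5
```

```bash
python3 -m pendant '-0.0015 -0.0015 0.005 0 0 0;-0.0015 -0.0015 0.01 0 0 0;-0.0015 -0.0015 0.01 0 0 0;-0.0015 -0.0015 0.01 0 0 0' |head -4; python3 -m pendant '0 0 0.001 0 0 0;0 0 0.001 0 0 0'|head -4
```

```text
clock: 17.9
tcp_pos: [0.6738, 0.2032, 0.086]
orientation: [-3.14, 0.074, -0.001]
contact_force: [-0.2, 0.3, -0.5]
clock: 18.1
tcp_pos: [0.6739, 0.2032, 0.0851]
orientation: [-3.14, 0.074, -0.002]
contact_force: [0.1, 0.9, -1.0]
```

```bash
python3 -m pendant '0 0 0.0008 0 0 0;0 0 0.0008 0 0 0'|head -4;python3 -m pendant '0 0 0.0006 0 0 0;0 0 0.0006 0 0 0'|head -4
```

```text
clock: 18.3
tcp_pos: [0.6739, 0.2032, 0.0843]
orientation: [-3.14, 0.074, -0.002]
contact_force: [-0.7, 0.3, -0.4]
clock: 18.5
tcp_pos: [0.6739, 0.2032, 0.0842]
orientation: [-3.14, 0.074, -0.002]
contact_force: [-1.6, -0.6, 4.2]
```

Down. Release, rise, move out of view and check.

```bash
python3 -m pendant '0 0 0 0 0 0;0 0 0 0 0 0;0 0 0 0 0 0' 0.062|tail -3; python3 -m pendant '0 0 -0.02 0 0 0;0 0 -0.06 0 0 0;0 0 -0.1 0 0 0;0 0 -0.15 0 0 0;0 0 -0.2 0 0 0' |head -3;python3 -m pendant '-0.05 0 -0.02 0 0 0;-0.1 0 -0.02 0 0 0;-0.15 0 -0.02 0 0 0;-0.2 0 -0.02 0 0 0;-0.2 0 -0.02 0 0 0' |head -3
python3 - <<'E'
from h import *
p,d=grab_frame("top"); cv2.imwrite("pics/top1.png",p)
a,b=p[110:310,80:540],None
q,_=grab_frame("scene"); 
cv2.imwrite("pics/end.png",np.vstack([cv2.resize(p[120:250,140:460],(800,325),interpolation=2),cv2.resize(q[150:400,230:510],(308,275))[:, :308].repeat(1,0) if 0 else cv2.resize(q[190:400,230:510],(800,275))]))
f=np.load("top0.npz")["p"].astype(int); m=(abs(f-p.astype(int)).max(2)>45)
for n,(u,v) in dict(resin=(468,325),femur=(222,276),stand=(145,330),jar=(398,282)).items(): print(n,m[v-28:v+28,u-28:u+28].sum())
E
```

```text
contact_force: [-0.2, 1.0, -0.8]
grip_width: 0.0617
gripper_force: 0.0
clock: 19.3
tcp_pos: [0.6732, 0.2029, 0.2851]
orientation: [-3.14, 0.074, -0.0]
clock: 19.8
tcp_pos: [0.4678, 0.2127, 0.3028]
orientation: [3.141, -0.067, -0.005]
resin 428
femur 187
stand 744
jar 24
```

View pics/end.png

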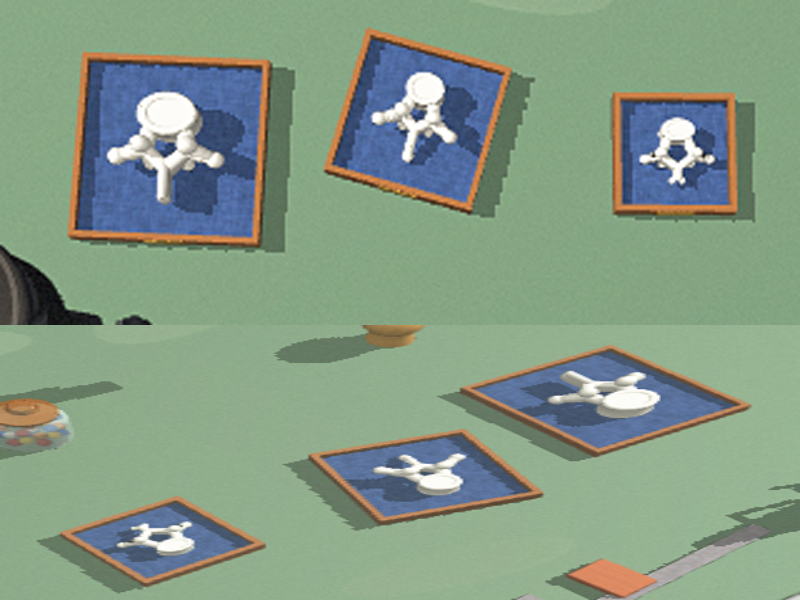

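The picture shows all three vertebrae flat and centred in their own trays, clear of the lips. I'm handing in.

```bash
python3 -c "
from bench import r
print(r.hand_in())"
```

```text
the job is handed in; nothing more can be done
None
```

All three plaster vertebrae lie flat and centred in the trays of their size, placed small, middle, then large and released after touchdown, and the job is handed in at about 20 s; the arm went near none of the four other pieces, though my before/after image check on them was inconclusive.

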